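Clamp a circuit board with a T-bolt in a slotted rail

TASK

Clamp the circuit board in its holder for rework: slide the jaw along the rail until the board is snug between the jaw and the fixed stop. Then fetch the T-bolt from its rack, lower its head through the jaw's slot into the rail, turn the head square under the rail's lips, let go, take hold of the wing nut and tighten it clockwise until firm. Keep the board lying flat and leave the other things on the bench where they are.

Things in the scene. Friction and masses are not known exactly. Their poses are not given: they have to be found in the camera images.
- rail: Fixed aluminium rail, 64 mm wide (x), 300 mm long (y), 21 mm tall; origin: centre of underside. A T-slot runs along its y: mouth 22 mm wide, lips 6 mm thick (15 to 21 mm above the bench), below them a channel 36 mm wide, 4 to 15 mm above the bench. A dark stop, 12 mm high, crosses the +y end, inner face at y = +135 mm. The board lies by the stop, the jaw at the -y end.
- jaw (a joint): Travel (m) of the sliding jaw along the rail to the stop (+y), 0 = furthest, end 0.056; stays where left, about 2.5 N to slide. Reads 0.050 with the board pinched between jaw and stop. The jaw is a dark steel plate 60 mm wide, 132 mm long, 8 mm thick on the rail (top 29 mm above the bench); its front edge, 45 mm on the stop side of its slot's centre, pushes the board.
- jaw_slot (a point): Centre of the jaw's slot, at the plate's top face. The slot goes right through: 42 mm along the rail, 22 mm across, over the rail's slot. Axes as the rail's; moves with the jaw.
- jaw_post (a point): Top centre of the upright steel post on the jaw plate, 75 mm behind the slot's centre (-y of the rail): 14 mm diameter, 26 mm tall above the plate. Handle for sliding the jaw.
- board: Green circuit board, 80 mm (x) by 90 mm (y, along the rail), 4 mm thick, 150 g, loose on the rail's top. Origin: centre of underside. Heatsink up to 26 mm tall on its stop-side half, parts up to 14 mm tall elsewhere. Against the stop its origin is at y = +90 mm of the rail; it starts 2 to 8 mm short of that.
- rack: Grey plastic block fixed to the bench, 58 by 58 mm, 54 mm tall, with a square pocket 48 mm wide down to a ledge 28 mm above the bench on which the bolt's washer rests; the head hangs in a hole 42 mm (x) by 24 mm (y) below. No room for fingers beside the nut. Origin: centre of underside.
- bolt: Loose steel T-bolt with washer and nut, 160 g, 80 mm tall. Origin: centre of the head's underside; z up the stud, x along the head's long side. Stud 12 mm diameter. The washer (36 mm diameter, 4 mm thick) has its underside 22 mm above the origin while the nut is loose: in the slot it rests on the jaw plate and carries the bolt upright, origin 7 mm above the bench, head 2 mm under the lips.
- bolt_head (a point): Centre of the bolt's head, 3 mm above its underside. Head 34 mm (x) by 18 mm (y) by 6 mm, two opposite corners cut away: in the channel it turns only clockwise (seen from above) and stops against the channel's sides a little past a quarter turn (about 97 degrees). 10 mm above the bench when hanging on the washer, about 12 mm when tightened.
- bolt_tang (a point): Top centre of the flat tang at the bolt's upper end, 80 mm above the head's underside. The tang is 12 mm wide (bolt x, parallel to the head's long side), 8 mm thick (bolt y), 28 mm tall, and stands clear above the nut and the rack's rim. Solid with the bolt: turning it turns the head.
- nut_bar (a point): Top centre of the dark wing nut's bar: 40 mm long (point x), 14 mm thick (point y), 18 mm tall, from 6 to 24 mm above the washer's top face. The tang rises about 30 mm above it and passes between the fingers. At the start its long side is parallel to the head's.
- nut (a joint): Angle (rad) of the nut on the bolt, 0 at the start, growing clockwise from above (tightening), end of thread 4.5. 0.04 N m turns it, it stays where left; while the head is free, bolt and nut turn together. Coarse thread: the washer moves 1.2 mm per rad. With the head square under the lips it is snug at about 1.7 rad and firm at 2.3 to 3.0.
- jar: Round amber glass jar with black lid, 52 mm diameter, 75 mm tall. Bystander: leave where it is. Origin: centre of its underside.
- screwdriver: Screwdriver lying on the bench, 170 mm long. Bystander: leave where it is. Origin: centre of its underside, long side along x.
- spool: Metal wire spool, 54 mm diameter, 40 mm tall. Bystander: leave where it is. Origin: centre of its underside.
- tray: Black parts tray 100 by 140 by 22 mm. Bystander: leave where it is. Origin: centre of its underside.
- heatsink: Spare finned aluminium heatsink 40 by 50 by 28 mm. Bystander: leave where it is. Origin: centre of its underside.
- chipbox: White flat box 50 by 70 by 18 mm. Bystander: leave where it is. Origin: centre of its underside.
- flux: White plastic bottle 40 mm diameter, 100 mm tall. Bystander: leave where it is. Origin: centre of its underside.
Not all that is in view belongs to the job. What is shaped like the bolt but pink is not meant. Leave any orange look-alike of the board alone.

How it is judged (in metres and radians):
On the way, in this order (a step that is already met when the one before it is completed fails the run):
1. the jaw has been slid up so that the board is snug between jaw and stop (value of joint jaw above 0.0475 m and y of board in the frame of rail above 0.0875 m), for 0.2 s.
2. the bolt's head is down in the rail's channel through the jaw's slot, its long side along the slot (x of bolt_head in the frame of rail between -0.006 and 0.006 m and z of bolt_head in the frame of rail between 0.004 and 0.0145 m and y of bolt_head in the frame of jaw_slot between -0.012 and 0.012 m and angle between the x axis of bolt and the y axis of rail, either way round below 0.35 rad), for 0.1 s.
3. the head is turned square under the lips, nut still loose (x of bolt_head in the frame of rail between -0.006 and 0.006 m and z of bolt_head in the frame of rail between 0.004 and 0.0145 m and y of bolt_head in the frame of jaw_slot between -0.012 and 0.012 m and angle between the x axis of bolt and the x axis of rail, either way round below 0.35 rad and value of joint nut below 1.5 rad), for 0.1 s.
4. the bolt, square in the slot, is let go (x of bolt_head in the frame of rail between -0.006 and 0.006 m and z of bolt_head in the frame of rail between 0.004 and 0.0145 m and y of bolt_head in the frame of jaw_slot between -0.012 and 0.012 m and angle between the x axis of bolt and the x axis of rail, either way round below 0.35 rad and contact force between the fingers and bolt below 0.1 N and value of joint nut below 1.6 rad), for 0.1 s.
At the end, for the whole second after the job is handed in: Board flat (3 deg) and in line (5 deg) on the rail, within 2.5 mm of the stop, jaw within 2.5 mm of closing on it; bolt upright (7 deg) in the jaw's slot, head in the channel and square within 20 deg; nut turned over 1.5 rad, head pressing the rail with over 5 N; bolt at rest, let go (all of step 1 and x of bolt_head in the frame of rail between -0.006 and 0.006 m and z of bolt_head in the frame of rail between 0.004 and 0.0145 m and y of bolt_head in the frame of jaw_slot between -0.012 and 0.012 m and angle between the x axis of bolt and the x axis of rail, either way round below 0.35 rad and angle between bolt's own z axis and vertical below 0.12 rad and value of joint nut above 1.5 rad and contact force between bolt and rail above 5 N and z of board in the frame of rail below 0.025 m and angle between board's own z axis and vertical below 0.06 rad and angle between the y axis of board and the y axis of rail, either way round below 0.08 rad and linear speed of bolt below 0.02 m/s and contact force between the fingers and bolt below 0.1 N); the robot touches nothing.
It fails at once if a bystander is moved more than 20 mm (distance of any of jar, screwdriver, spool, tray, heatsink, chipbox, flux from where it was at the start of the episode above 0.02 m).
It fails at once if the board is tipped or lifted (angle between board's own z axis and vertical above 0.2 rad or z of board in the frame of rail above 0.035 m).
It also fails if it takes over 72 s, if anything falls off the work surface, if the arm or the gripper's body presses on something with over 40 N, if the wrist force passes 120 N, or if a joint passes its speed limit or range.

ROBOT

A 7-joint arm with a two-finger parallel gripper is mounted at the origin on the work surface. World frame = base frame: x ahead of the robot, y to its left, z up, the work surface at z = 0. Lengths are in m, angles in degrees, forces in N, time in s.
With the tool pointing down it reaches from about 0.425 to 0.975 m from the base axis. Payload 16.7 kg.
Tool frame: the origin (TCP) lies at the very end of the fingers, on their centre line; the grasp point (between the pads) lies 19 mm behind it; z points along the fingers, y is the line along which they close (so a half turn about z gives the same grasp; the last joint's range is limited). The gripper opens to 85 mm and grips with 20 to 120 N. Pads are 22 mm wide; open, the fingers measure 114 mm over their backs; the gripper's body (76 mm by 85 mm) begins 54 mm behind the grasp point. The pads swing forward as they close: fully open they stand 13 mm farther back than shut.
Start: joints at [63.283, 24.414, 4.234, 92.017, -1.954, 63.644, -3.845], TCP at [0.21, -0.641, 0.231] pointing down, gripper open.
Joint ranges: [-163.25, 163.25], [-28.42, 122.38], [-70.27, 78.77], [12.13, 141.07], [-58.53, 238.53], [9.26, 117.41], [-156.51, 156.51]. Speed limits (degrees/s): [108.29, 108.29, 136.94, 136.94, 172.46, 172.46, 172.46].

INTERFACE

Orientations are given as a 3x3 rotation matrix whose columns are the frame's x, y, z axes.
In Python, from bench import ctrl gives the robot as it stands.
- The arm moves only by the shell command python3 -m crank 'ROWS'. ROWS is JSON, a list of rows, each a list of 3 entries, a list of its own where there are three numbers: the shift along the world's x, y, z in mm, then the turn, a rotation vector about the world's x, y, z in rad, then the opening, from 0 (shut) to 1 (fully open). In form: [[[x, y, z], [wx, wy, wz], claw], ...]. A call has 1 to 8 rows; each row is the pose to reach, as a shift and turn from the pose commanded when the call began; what a row does not reach only later rows make up. A row lasts 1/8 s, in which the tool goes at most 62.5 mm and 10.7 degrees, less where a joint would pass 70% of its speed; a pose out of reach is approached as far as the arm can. A call with a gripper value outside its range is refused whole. The fingers move at their own pace and stop on an object; the grip force is fixed at half the most. Time passes only in rows, so rows that repeat a pose let the fingers close. It gives the time, the measured TCP pose, the force and the opening at its end, in the units of the state.
- ctrl.sense(): the state, without advancing time (a new reading comes with each control period).
- ctrl.snapshot(name): name is "scene" or "top"; returns (picture, depth): 400x640x3 uint8, red, green, blue; 400x640 float32, m along the optical axis (not along the pixel's ray), 0 where there is no reading.
- ctrl.camera_info(name): a dict with "fx", "fy", "cx", "cy" (pixels), "R" (3x3) and "t" (3): a world point X has camera coordinates R X + t. Camera axes: x right, y down, z forward; pixel columns grow to the right and rows downward; lengths in m; the calibration is good to about 2 mm. A picture is of the moment at which its call begins. camera_info takes no time and is no camera call.
- ctrl.job_done(): hands the job in, once; it reports no verdict.
The state is a dict: "time_s": time; "joint_pos": joint angles; "dq": joint speeds; "tau": joint torques, N m; "tool_pos": TCP position; "orientation": TCP orientation; "force": force on the tool from outside, world axes, zero at the start; "ft_torque": the same for the moment, N m; "finger_gap": opening from 0.0 (shut) to 1.0 (fully open).
Only numpy, scipy, OpenCV 4.12 (cv2) and the standard library are available. Lean on these libraries where they do the work, as an engineer would, in place of code of your own. Each camera call takes 0.05 s, during which the arm holds its last target. There are 200 camera calls.

## Working session

There is one attempt and no reset: what is moved stays moved. The work goes in short steps, Python scripts to look and compute and a shell command to move; the robot and the scene stay as the last step left them, time stands still between calls to the robot, and variables do not carry over. Pictures are saved under pics/ and viewed, on a budget of 10 in all, crops included, one or two more only if the job needs it, and the job is handed in when it is done.

```bash
ls; mkdir -p pics; python3 - <<'E'
from bench import ctrl
import cv2,numpy as np
for n in("scene","top"):
    p,d=ctrl.snapshot(n); cv2.imwrite(f"pics/{n}0.png",p[:,:,::-1]); np.save(f"pics/{n}0.npy",d)
    c=ctrl.camera_info(n); print(n,c, d.min(),d.max())
print(ctrl.sense())
E
```

```text
pics
scene {'fx': 483.8760527461244, 'fy': 483.8760527461244, 'cx': 309.85535983988353, 'cy': 201.17496039572936, 'R': array([[ 0.68622643,  0.7273477 , -0.00765627],
       [ 0.50204302, -0.48122368, -0.71859347],
       [-0.52635168,  0.48927405, -0.69538824]]), 't': array([-0.43019818, -0.24434676,  1.39340164])} 0.0 3.9471834
top {'fx': 363.9335430688972, 'fy': 363.9335430688972, 'cx': 317.37394712071847, 'cy': 200.8933369436931, 'R': array([[ 0.00311603, -0.9999945 , -0.00113224],
       [-0.99479248, -0.00298447, -0.10187748],
       [ 0.10187354,  0.0014438 , -0.99479631]]), 't': array([-0.0048496 ,  0.61532167,  0.81584615])} 0.0 1.7431531
{'time_s': 0.1, 'joint_pos': array([63.28441413, 24.44801518,  4.23482212, 92.04815755, -1.95479969,
       63.6443632 , -3.84465852]), 'dq': array([ 0.04330673, -0.10150424, -0.07990357, -0.12341143,  0.02829861,
        0.03793167, -0.01520221]), 'tau': array([ 6.25647517e-03, -9.51533175e+01,  3.77062216e+00, -4.64402318e+01,
        1.95838558e-02,  6.56923105e-03, -3.89855290e-05]), 'tool_pos': array([ 0.21009423, -0.64108125,  0.23066291]), 'orientation': array([[ 9.50274483e-01,  3.11413222e-01, -4.59475862e-04],
       [ 3.11413547e-01, -9.50273852e-01,  1.09938763e-03],
       [-9.42640515e-05, -1.18780702e-03, -9.99999290e-01]]), 'force': array([ 0.12861171, -0.00464251, -0.24928875]), 'ft_torque': array([-0.0029407 ,  0.02344787,  0.08373511]), 'finger_gap': 1.0013713492766967}
```

View pics/top0.png

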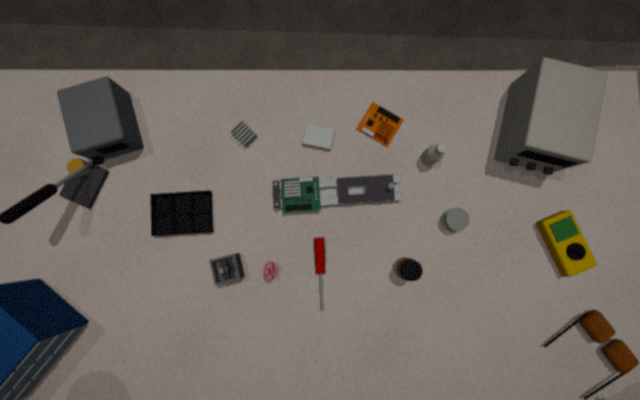

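View pics/scene0.png

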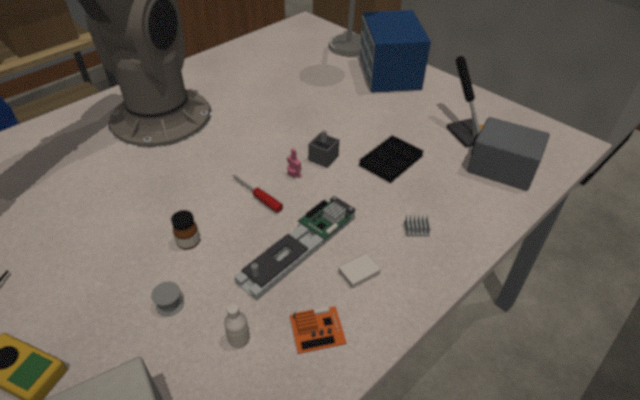

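The top view shows the rail from (274,194), at the stop, to (400,188), with the post at (394,185). The board is at (300,194) and the slot at (356,190). The rack with the bolt is at (228,268). The pink decoy is at (270,270). Next I'll measure from depth and enlarge crops.

```bash
cat > h.py <<'E'
from bench import ctrl
import cv2,numpy as np
def xyz(n,d):
    c=ctrl.camera_info(n); v,u=np.mgrid[:400,:640]
    P=np.stack([(u-c["cx"])/c["fx"]*d,(v-c["cy"])/c["fy"]*d,d],-1)
    return (P-c["t"])@c["R"]
def proj(n,X):
    c=ctrl.camera_info(n); q=c["R"]@np.array(X)+c["t"]
    return q[0]/q[2]*c["fx"]+c["cx"],q[1]/q[2]*c["fy"]+c["cy"]
def ontoz(n,u,v,z):
    c=ctrl.camera_info(n); r=c["R"].T@np.array([(u-c["cx"])/c["fx"],(v-c["cy"])/c["fy"],1]); o=-c["R"].T@c["t"]
    return o+r*(z-o[2])/r[2]
def shot(tag):
    out=[]
    for n in("scene","top"):
        p,d=ctrl.snapshot(n); cv2.imwrite(f"pics/{n}{tag}.png",p[:,:,::-1]); np.save(f"pics/{n}{tag}.npy",d)
        out+= [(p,xyz(n,d),d)]
    return out
def crop(n,tag,x0,y0,x1,y1,s):
    return cv2.resize(cv2.imread(f"pics/{n}{tag}.png")[y0:y1,x0:x1],None,fx=s,fy=s,interpolation=cv2.INTER_CUBIC)
E
python3 - <<'E'
from h import *
W={}
for n in("scene","top"):
    d=np.load(f"pics/{n}0.npy"); X=xyz(n,d); X[d==0]=9; W[n]=X
    z=X[...,2]
    print(n,"table z",np.median(z[(abs(X[...,0]-.6)<.3)&(abs(X[...,1])<.3)]))
X=W["top"]
for p in [(190,394),(185,394),(190,356),(194,300),(268,228),(262,230),(190,380)]: print(p,X[p].round(4))
for n in W:
    Y=W[n].reshape(-1,3); c=X[190,337]
    for nm,c,r,zs in (("rail",c,.2,(.01,.035)),("rack",X[268,228],.06,(.04,.06)),("tang",X[268,228],.05,(.066,.1)),("post",X[185,394],.05,(.045,.065))):
        m=(np.hypot(*(Y[:,:2]-c[:2]).T)<r)&(Y[:,2]>zs[0])&(Y[:,2]<zs[1]); Q=Y[m]
        if m.sum()<3: print(n,nm,m.sum());continue
        rc=cv2.minAreaRect(Q[:,:2].astype(np.float32)*1000)
        print(n,nm,m.sum(),Q.mean(0).round(4),Q[:,2].max().round(4),[np.round(a,1) for a in rc])
a=crop("top",0,265,165,410,220,5); b=crop("top",0,205,245,285,290,5); b2=crop("scene",0,280,120,350,190,5)
h=np.zeros((600,800,3),np.uint8); h[:275,:725]=a; h[275:500,:400]=b; h[275:600,400:750]=b2[:325,:350]
cv2.imwrite("pics/c1.png",h)
E
```

```text
scene table z -0.0002702195254465107
top table z 0.0017978999277246776
(190, 394) [ 0.6415 -0.1819  0.0308]
(185, 394) [ 0.6574 -0.188   0.0031]
(190, 356) [ 0.6442 -0.0955  0.0088]
(194, 300) [0.6298 0.037  0.0442]
(268, 228) [0.4626 0.1948 0.0563]
(262, 230) [0.4743 0.196  0.0342]
(190, 380) [ 0.6414 -0.1492  0.0311]
scene rail 4826 [ 0.6667 -0.0561  0.0234] 0.035 [array([671.7, -45.2]), array([287.7, 365.5]), np.float64(43.4)]
scene rack 407 [0.4657 0.1988 0.0497] 0.0594 [array([462.1, 201.7]), array([59.2, 62.2]), np.float64(13.4)]
scene tang 47 [0.4627 0.2017 0.0774] 0.0876 [array([461.1, 201.7]), array([13.9, 12.6]), np.float64(12.7)]
scene post 51 [ 0.6512 -0.1703  0.0526] 0.056 [array([ 650.8, -169.7]), array([13.4, 14.7]), np.float64(89.5)]
top rail 4204 [ 0.6549 -0.0454  0.0259] 0.035 [array([671.6, -44.6]), array([288.2, 367.7]), np.float64(43.5)]
top rack 431 [0.461  0.2017 0.0536] 0.06 [array([461.1, 203.2]), array([57.8, 59.6]), np.float64(14.2)]
top tang 35 [0.4615 0.2016 0.0829] 0.088 [array([461.8, 202.3]), array([ 8.7, 10.8]), np.float64(89.0)]
top post 34 [ 0.6491 -0.1688  0.0556] 0.0595 [array([ 649.9, -168.7]), array([13.6, 11.9]), np.float64(2.1)]
```

View pics/c1.png

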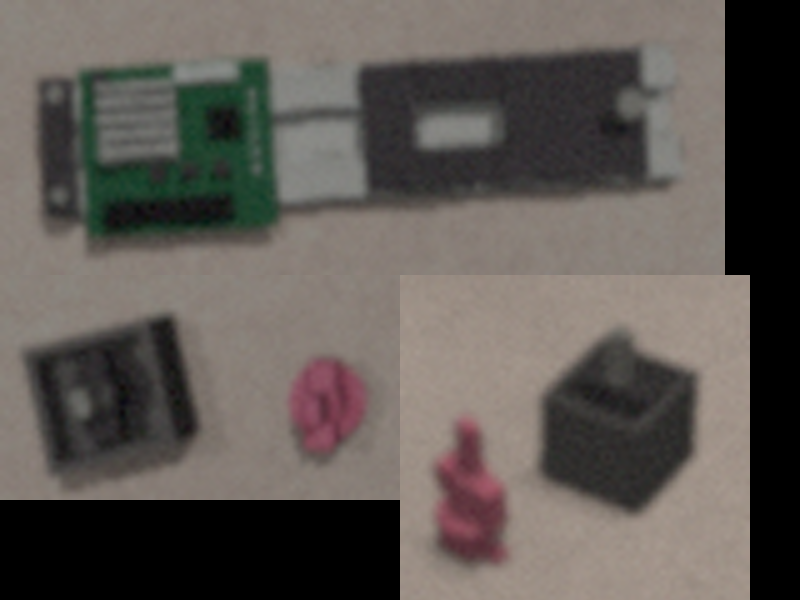

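```bash
python3 - <<'E'
from h import *
for n in("scene","top"):
    d=np.load(f"pics/{n}0.npy"); X=xyz(n,d); X[d==0]=9; Y=X.reshape(-1,3).copy()
    if n=="top": Y[:,2]-=.0018
    # rail (exclude board): iterate rotating frame
    c=np.array([.644,-.0955]); a=np.radians(3)
    for it in range(6):
        R=np.array([[np.cos(a),-np.sin(a)],[np.sin(a),np.cos(a)]]); q=(Y[:,:2]-c)@R
        m=(abs(q[:,0])<.045)&(q[:,1]>-.09)&(q[:,1]<.06)&(Y[:,2]>.016)&(Y[:,2]<.034); e=[]
        for s in (1,-1):
            pts=[]
            for b in np.arange(-.088,.058,.006):
                k=m&(abs(q[:,1]-b)<.003)
                if k.sum()>3: pts.append((b,s*np.max(s*q[k,0])))
            e.append(np.polyfit(*np.array(pts).T,1))
        mid=np.mean(e,0); 
        a-=np.arctan(mid[0]); c=c+R@np.array([mid[1],0])
    print(n,"rail yaw",np.degrees(a).round(2),"edges",[x.round(4) for x in e],"pt",c.round(4))
    R=np.array([[np.cos(a),-np.sin(a)],[np.sin(a),np.cos(a)]]); q=(Y[:,:2]-c)@R
    def rng(sel,nm,ax=1): 
        v=q[sel]; print("  ",nm,sel.sum(),"x",np.percentile(v[:,0],[1,50,99]).round(4),"y",np.percentile(v[:,1],[1,50,99]).round(4), "z",np.median(Y[sel,2]).round(4))
    I=abs(q[:,0])<.05
    rng(I&(abs(q[:,0])<.03)&(abs(q[:,0])>.014)&(Y[:,2]>.0255)&(Y[:,2]<.033)&(q[:,1]<.06),"jawplate")
    rng((abs(q[:,0])<.012)&(Y[:,2]<.018)&(Y[:,2]>0)&(abs(q[:,1])<.03),"slot floor")
    rng(I&(abs(q[:,0])<.03)&(Y[:,2]>.045)&(Y[:,2]<.062)&(q[:,1]<-.04)&(q[:,1]>-.11),"post")
    rng((abs(q[:,0])<.03)&(Y[:,2]>.0165)&(Y[:,2]<.0235)&(q[:,1]<.25)&(q[:,1]>-.2),"railtop")
    rng(I&(Y[:,2]>.0225)&(Y[:,2]<.06)&(q[:,1]<.19)&(q[:,1]>.075),"board")
    rng((abs(q[:,0])<.03)&(Y[:,2]>.029)&(Y[:,2]<.037)&(q[:,1]<.27)&(q[:,1]>.18),"stop")
    # rack/bolt
    c0=np.array([.4615,.202]); q=Y[:,:2]-c0; r=np.hypot(*q.T)
    m=(r<.045)&(Y[:,2]>.05)&(Y[:,2]<.058); rc=cv2.minAreaRect(Y[m,:2].astype(np.float32)*1000); print("  rackrim",np.round(rc[0],1),np.round(rc[1],1),rc[2])
    for lo,hi,rr in ((.046,.06,.0215),(.062,.1,.025),(.08,.1,.025)):
        m=(r<rr)&(Y[:,2]>lo)&(Y[:,2]<hi); v=Y[m,:2]; w,V=np.linalg.eigh(np.cov(v.T)); print("  z",lo,hi,m.sum(),v.mean(0).round(4),"dir",np.degrees(np.arctan2(V[1,1],V[0,1])).round(1),"sd",(np.sqrt(w)*1000).round(1))
E
```

```text
scene rail yaw 3.78 edges [array([0.0008, 0.0313]), array([-0.0008, -0.0313])] pt [ 0.6457 -0.0954]
   jawplate 759 x [-0.0296  0.0154  0.0295] y [-0.0858 -0.0216  0.0443] z 0.0282
   slot floor 38 x [-0.012  -0.009  -0.0053] y [-0.0088  0.0094  0.0284] z 0.0036
   post 51 x [-0.0069  0.0007  0.0071] y [-0.0811 -0.0756 -0.068 ] z 0.0531
   railtop 658 x [-0.0293  0.0115  0.0298] y [-0.103   0.054   0.1786] z 0.0206
   board 1242 x [-0.0415  0.0019  0.036 ] y [0.0875 0.1337 0.1888] z 0.0286
   stop 138 x [-0.0295  0.0001  0.0299] y [0.1803 0.1884 0.1964] z 0.0322
  rackrim [462.5 201.6] [58.8 62.2] 15.107743263244629
  z 0.046 0.06 90 [0.4645 0.2006] dir -161.6 sd [ 4.6 11.9]
  z 0.062 0.1 53 [0.4626 0.2016] dir -158.5 sd [3.2 4.2]
  z 0.08 0.1 17 [0.4618 0.2019] dir 174.7 sd [3.2 4.6]
top rail yaw 3.62 edges [array([0.001 , 0.0308]), array([-0.001 , -0.0308])] pt [ 0.6445 -0.0955]
   jawplate 756 x [-0.0294  0.014   0.0296] y [-0.4264 -0.0209  0.0449] z 0.0287
   slot floor 144 x [-0.0072  0.0026  0.0117] y [-0.0227 -0.0023  0.0191] z 0.0035
   post 33 x [-0.006   0.0002  0.0068] y [-0.0794 -0.074  -0.0676] z 0.0545
   railtop 544 x [-0.0299 -0.009   0.0295] y [-0.1024  0.0676  0.1801] z 0.0212
   board 1373 x [-0.0422 -0.0042  0.0358] y [0.0883 0.1371 0.189 ] z 0.0267
   stop 164 x [-0.0297  0.0005  0.0291] y [0.1816 0.1891 0.1963] z 0.0327
  rackrim [461.  203.3] [57.9 59.1] 15.067974090576172
  z 0.046 0.06 110 [0.4618 0.2008] dir -166.2 sd [ 4.5 12.1]
  z 0.062 0.1 37 [0.4617 0.2015] dir -159.5 sd [2.6 3.5]
  z 0.08 0.1 25 [0.4612 0.2023] dir -162.4 sd [2.6 3.4]
```

```bash
python3 -m crank '[[[40,40,0],[0,0,-0.04],1],[[80,85,0],[0,0,-0.09],1],[[120,130,0],[0,0,-0.13],1],[[160,170,0],[0,0,-0.17],1],[[200,215,0],[0,0,-0.21],1],[[240,258,0],[0,0,-0.24],1],[[280,300,0],[0,0,-0.27],1],[[320,343,0],[0,0,-0.27],1]]'
```

```text
time_s: 1.1
tool_pos: [0.5312, -0.2968, 0.2312]
orientation: [[0.999, 0.046, -0.0], [0.046, -0.999, 0.0], [-0.0, -0.0, -1.0]]
force: [1.0, -0.3, -0.0]
finger_gap: 0.998
```

```bash
python3 -m crank '[[[40,43,0],[0,0,0.02],1],[[80,86,0],[0,0,0.02],1],[[120,128,0],[0,0,0.02],1],[[120,128,-60],[0,0,0.02],1],[[120,128,-110],[0,0,0.02],1],[[120,128,-160],[0,0,0.02],1],[[120,128,-185],[0,0,0.02],1],[[120,128,-196],[0,0,0.02],1]]' && python3 -m crank '[[[0,0,0],[0,0,0],1],[[0,0,0],[0,0,0],0.4],[[0,0,0],[0,0,0],0.1],[[0,0,0],[0,0,0],0.05],[[0,0,0],[0,0,0],0.05],[[0,0,0],[0,0,0],0.05],[[0,0,0],[0,0,0],0.05],[[0,0,0],[0,0,0],0.05]]'
```

```text
time_s: 2.1
tool_pos: [0.6493, -0.1702, 0.0334]
orientation: [[0.998, 0.067, -0.003], [0.067, -0.998, 0.001], [-0.003, -0.001, -1.0]]
force: [0.3, -0.0, -0.1]
finger_gap: 1.001
time_s: 3.1
tool_pos: [0.6505, -0.1703, 0.0359]
orientation: [[0.998, 0.067, 0.0], [0.067, -0.998, 0.0], [0.0, -0.0, -1.0]]
force: [-1.8, 1.0, 7.6]
finger_gap: 0.134
```

```bash
python3 -m crank '[[[0,3,1],[0,0,0],0.05],[[-1,10,1],[0,0,0],0.05],[[-1.5,20,1],[0,0,0],0.05],[[-2,30,1],[0,0,0],0.05],[[-2.5,38,1],[0,0,0],0.05],[[-3,44,1],[0,0,0],0.05],[[-3,47,1],[0,0,0],0.05],[[-3,48,1],[0,0,0],0.05]]'
```

```text
time_s: 4.1
tool_pos: [0.6473, -0.1222, 0.0361]
orientation: [[0.998, 0.067, 0.0], [0.067, -0.998, -0.0], [0.0, 0.0, -1.0]]
force: [3.5, -3.9, -9.1]
finger_gap: 0.131
```

```bash
python3 -m crank '[[[0,0.5,-0.5],[0,0,0],0.05],[[0,1,-0.5],[0,0,0],0.05],[[0,1.5,-0.5],[0,0,0],0.05],[[0,1.5,-0.5],[0,0,0],0.05]]'; python3 -m crank '[[[0,0.5,0],[0,0,0],0.05],[[0,1,0],[0,0,0],0.05],[[0,1,0],[0,0,0],0.05]]'
```

```text
time_s: 4.6
tool_pos: [0.6473, -0.122, 0.036]
orientation: [[0.998, 0.066, 0.0], [0.066, -0.998, -0.001], [0.0, 0.001, -1.0]]
force: [2.9, -7.4, -2.3]
finger_gap: 0.135
time_s: 4.97
tool_pos: [0.6473, -0.1219, 0.036]
orientation: [[0.998, 0.065, 0.0], [0.065, -0.998, -0.002], [0.0, 0.002, -1.0]]
force: [2.8, -11.4, -3.4]
finger_gap: 0.132
```

```bash
python3 -m crank '[[[0,-1.5,0],[0,0,0],0.05],[[0,-1.5,0],[0,0,0],0.5],[[0,-1.5,0],[0,0,0],0.8],[[0,-1.5,10],[0,0,0],1],[[0,-1.5,50],[0,0,0],1],[[-50,40,90],[0,0,0],1],[[-100,90,130],[0,0,0],1],[[-140,150,140],[0,0,0],1]]'; python3 - <<'E'
from h import *
(a,X,d),(b,Y,e)=shot(1)
for n,X,d in(("scene",X,d),("top",Y,e)):
    X[d==0]=9; Y=X.reshape(-1,3).copy(); 
    if n=="top": Y[:,2]-=.0018
    for A,c in((3.7,(.6450,-.0955)),):
        A=np.radians(A); R=np.array([[np.cos(A),-np.sin(A)],[np.sin(A),np.cos(A)]]); q=(Y[:,:2]-c)@R
        def rng(sel,nm):
            v=q[sel]; print(n,nm,sel.sum(),"x",np.percentile(v[:,0],[2,50,98]).round(4),"y",np.percentile(v[:,1],[1,50,99]).round(4), "z",np.median(Y[sel,2]).round(4))
        rng((abs(q[:,0])<.03)&(abs(q[:,0])>.014)&(Y[:,2]>.0265)&(Y[:,2]<.033)&(q[:,1]<.092)&(q[:,1]>-.2),"jawplate")
        rng((abs(q[:,0])<.0115)&(Y[:,2]<.02)&(Y[:,2]>0)&(q[:,1]>.01)&(q[:,1]<.09),"slot floor")
        rng((abs(q[:,0])<.03)&(Y[:,2]>.045)&(Y[:,2]<.062)&(q[:,1]<0)&(q[:,1]>-.06),"post")
        rng((abs(q[:,0])<.05)&(Y[:,2]>.0225)&(Y[:,2]<.06)&(q[:,1]<.187)&(q[:,1]>.1),"board")
a=crop("top",1,265,165,410,220,5); b2=crop("scene",1,230,190,370,300,5)
h=np.zeros((600,800,3),np.uint8); h[:275,:725]=a; h[275:600,:700]=b2[:325]; cv2.imwrite("pics/c2.png",h)
E
```

```text
time_s: 5.98
tool_pos: [0.5304, -0.0006, 0.1678]
orientation: [[0.998, 0.066, 0.003], [0.066, -0.998, -0.0], [0.003, 0.0, -1.0]]
force: [1.3, 1.0, 0.4]
finger_gap: 0.998
scene jawplate 651 x [-0.0292  0.0153  0.0295] y [-0.0391  0.0243  0.0898] z 0.0285
scene slot floor 43 x [-0.0113 -0.0085 -0.0046] y [0.0365 0.0586 0.0785] z 0.0038
scene post 50 x [-0.0064  0.0017  0.0063] y [-0.0353 -0.0295 -0.0211] z 0.0535
scene board 1075 x [-0.0389  0.0027  0.0354] y [0.1008 0.1385 0.1861] z 0.0298
top jawplate 313 x [-0.0286  0.0199  0.0295] y [-0.0394 -0.0112  0.0898] z 0.0289Traceback (most recent call last):
  File "<stdin>", line 11, in <module>
  File "<stdin>", line 9, in rng
    return _quantile_unchecked(
        a, q, axis, out, overwrite_input, method, keepdims, weights)
    return _ureduce(a,
                    func=_quantile_ureduce_func,
    ...<5 lines>...
                    overwrite_input=overwrite_input,
                    method=method)
    r = func(a, **kwargs)
    result = _quantile(arr,
                       quantiles=q,
    ...<2 lines>...
                       out=out,
                       weights=wgt)
    slices_having_nans = np.isnan(arr[-1, ...])
                                  ~~~^^^^^^^^^
IndexError: index -1 is out of bounds for axis 0 with size 0
```

```bash
python3 - <<'E'
from h import *
s=ctrl.sense(); print(s["tool_pos"],s["joint_pos"],s["force"])
a=crop("top",1,265,165,410,220,5); b2=crop("scene",1,230,190,370,300,5)
h=np.zeros((600,800,3),np.uint8); h[:275,:725]=a; h[275:600,:700]=b2[:325]; cv2.imwrite("pics/c2.png",h)
E
```

```text
[0.52889662 0.00369666 0.16829641] [  1.56174014  15.23387297 -10.37956822 113.88646038   3.42302089
  51.01053797 -96.44448959] [-0.23914987 -1.24405327 -0.23521134]
```

View pics/c2.png

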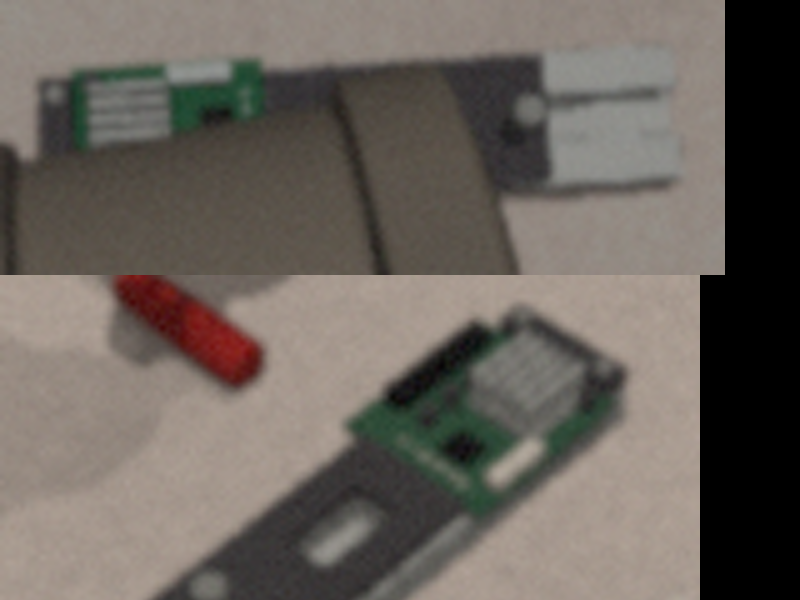

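The board now sits flush between jaw and stop, and the arm force rose only at the end. Going to the bolt.

```bash
python3 -m crank '[[[-15,40,0],[0,0,0.05],1],[[-30,80,0],[0,0,0.1],1],[[-45,120,0],[0,0,0.15],1],[[-60,165,0],[0,0,0.2],1],[[-67,198,0],[0,0,0.205],1],[[-67,198,-30],[0,0,0.205],1],[[-67,198,-50],[0,0,0.205],1],[[-67,198,-50],[0,0,0.205],1]]'; python3 - <<'E'
from h import *
s=ctrl.sense(); print(s["tool_pos"],s["joint_pos"],s["orientation"][:,0])
E
```

```text
time_s: 7.08
tool_pos: [0.4634, 0.1964, 0.1149]
orientation: [[0.963, 0.269, -0.002], [0.269, -0.963, -0.001], [-0.002, 0.0, -1.0]]
force: [-0.4, -0.1, 0.4]
finger_gap: 0.999
[0.46336857 0.19640263 0.11489431] [ -14.61395565   17.98503483  -18.30121291  118.89187445    7.94865202
   44.36925913 -112.19900539] [ 0.96321447  0.26872656 -0.00198088]
```

```bash
python3 -m crank '[[[0,0,0],[0,0,0],1],[[0,0,0],[0,0,0],1]]'
```

```text
time_s: 7.32
tool_pos: [0.4646, 0.1968, 0.1165]
orientation: [[0.963, 0.268, 0.001], [0.268, -0.963, 0.001], [0.002, -0.0, -1.0]]
force: [-0.0, 0.4, 0.7]
finger_gap: 1.002
```

```bash
python3 -m crank '[[[-3,5,-15],[0,0,0],1],[[-3,5,-35],[0,0,0],1],[[-3,5,-55],[0,0,0],1],[[-3,5,-55],[0,0,0],1],[[-3,5,-55],[0,0,0],0.5]]' && python3 -m crank '[[[0,0,0],[0,0,0],0.3],[[0,0,0],[0,0,0],0],[[0,0,0],[0,0,0],0],[[0,0,0],[0,0,0],0],[[0,0,0],[0,0,0],0],[[0,0,0],[0,0,0],0]]'
```

```text
time_s: 7.95
tool_pos: [0.461, 0.202, 0.0607]
orientation: [[0.963, 0.269, 0.0], [0.269, -0.963, 0.0], [0.0, -0.0, -1.0]]
force: [0.4, -0.5, 0.9]
finger_gap: 0.816
time_s: 8.7
tool_pos: [0.461, 0.2016, 0.0604]
orientation: [[0.963, 0.268, -0.0], [0.268, -0.963, -0.0], [-0.0, -0.0, -1.0]]
force: [-0.2, -0.1, -1.0]
finger_gap: 0.081
```

```bash
python3 -m crank '[[[0,0,8],[0,0,0],0],[[0,0,20],[0,0,0],0],[[0,0,35],[0,0,0],0],[[0,0,50],[0,0,0],0],[[0,0,65],[0,0,0],0],[[0,0,80],[0,0,0],0],[[0,0,85],[0,0,0],0],[[0,0,85],[0,0,0],0]]'
```

```text
time_s: 9.7
tool_pos: [0.4611, 0.2017, 0.1457]
orientation: [[0.963, 0.268, 0.0], [0.268, -0.963, 0.0], [0.0, -0.0, -1.0]]
force: [0.8, -0.7, -1.4]
finger_gap: 0.081
```

```bash
python3 -m crank '[[[22,-30,0],[0,0,0.17],0],[[45,-62,0],[0,0,0.34],0],[[68,-94,0],[0,0,0.51],0],[[90,-125,0],[0,0,0.68],0],[[113,-156,0],[0,0,0.85],0],[[136,-188,0],[0,0,1.02],0],[[158,-219,0],[0,0,1.19],0],[[181,-250,0],[0,0,1.364],0]]' && python3 -m crank '[[[0,0,0],[0,0,0],0],[[0,0,0],[0,0,0],0]]'; python3 - <<'E'
from h import *
print(ctrl.sense()["joint_pos"])
shot(2)
a=crop("top",2,300,150,400,215,7); b2=crop("scene",2,250,180,350,260,4)
h=np.zeros((600,800,3),np.uint8); h[:455,:700]=a; cv2.imwrite("pics/c3.png",cv2.resize(cv2.imread("pics/scene2.png")[160:310,200:380],None,fx=4,fy=4,interpolation=cv2.INTER_CUBIC))
E
```

```text
time_s: 10.7
tool_pos: [0.6422, -0.0494, 0.1445]
orientation: [[-0.071, 0.998, -0.001], [0.998, 0.071, 0.0], [0.0, -0.001, -1.0]]
force: [0.6, -0.1, -1.9]
finger_gap: 0.078
time_s: 10.95
tool_pos: [0.6414, -0.0478, 0.1446]
orientation: [[-0.063, 0.998, -0.002], [0.998, 0.063, 0.001], [0.001, -0.002, -1.0]]
force: [0.3, 0.6, -1.5]
finger_gap: 0.079
[ 18.07229258  28.56124283 -26.06995501  99.31863602  14.69202861
  55.6050622   -9.98535405]
```

View pics/c3.png

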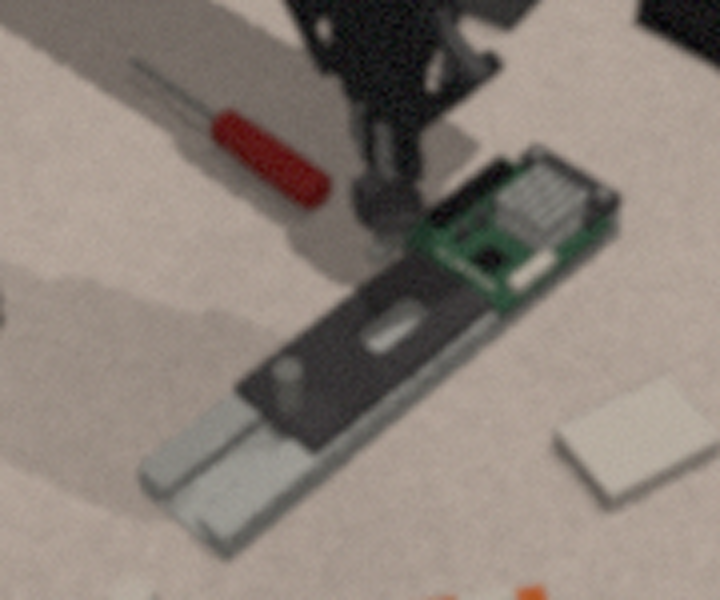

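```bash
python3 - <<'E'
from h import *
for n,tag in (("scene",2),("scene",1)):
    d=np.load(f"pics/{n}{tag}.npy"); X=xyz(n,d); X[d==0]=9
    A=np.radians(3.7); R=np.array([[np.cos(A),-np.sin(A)],[np.sin(A),np.cos(A)]])
    c=ctrl.camera_info(n); o=-c["R"].T@c["t"]
    r=X-o; P=o+r*((.0285-o[2])/r[...,2])[...,None]   # onto jaw top
    q=(P[...,:2]-(.6422,-.048))@R
    m=(X[...,2]<.0255)&(abs(q[...,0])<.02)&(abs(q[...,1])<.03)
    v=q[m]*1000; print(tag,m.sum(),"mean",v.mean(0).round(2),"lo",np.percentile(v,3,axis=0).round(1),"hi",np.percentile(v,97,axis=0).round(1), cv2.minAreaRect(v.astype(np.float32)))
    if tag==2:
        for lo,hi in((.086,.098),(.105,.12),(.118,.14)):
            m=(np.hypot(X[...,0]-.642,X[...,1]+.048)<.035)&(X[...,2]>lo)&(X[...,2]<hi)
            v=(X[m][:,:2]-(.6414,-.0478))@R*1000
            print(lo,m.sum(),v.mean(0).round(1),np.percentile(v,[2,98],axis=0).round(1))
E
```

```text
2 149 mean [ 0.09 -1.85] lo [-10.8 -21. ] hi [ 9.9 18. ] ((-0.8484725952148438, -3.3194141387939453), (47.814247131347656, 36.742088317871094), 87.66191101074219)
0.086 50 [  4.9 -10. ] [[ -2.6 -18.5]
 [  9.6   1.9]]
0.105 101 [ 9. -5.] [[ -6.2 -19.4]
 [ 18.5  14.4]]
0.118 158 [ 4.9 -7.6] [[ -5.5 -21.7]
 [ 10.9  16.9]]
1 148 mean [ 0.22 -1.84] lo [-10. -21.] hi [ 9.8 17.7] ((1.8228569030761719, -1.8041324615478516), (29.98212242126465, 54.68661880493164), 3.494551658630371)
```

```bash
python3 -m crank '[[[1,-1,-15],[0,0,0],0],[[1,-1,-35],[0,0,0],0],[[1,-1,-50],[0,0,0],0],[[1,-1,-57],[0,0,0],0],[[1,-1,-60],[0,0,0],0],[[1,-1,-62],[0,0,0],0],[[1,-1,-65],[0,0,0],0]]'
```

```text
time_s: 11.92
tool_pos: [0.6433, -0.0494, 0.0809]
orientation: [[-0.065, 0.998, 0.001], [0.998, 0.065, -0.0], [-0.0, 0.001, -1.0]]
force: [-0.4, -0.4, -1.3]
finger_gap: 0.081
```

```bash
python3 -m crank '[[[-0.5,0,-3],[0,0,0],0],[[-0.5,0,-6],[0,0,0],0],[[-0.5,0,-9],[0,0,0],0],[[-0.5,0,-9],[0,0,0],0]]'
```

```text
time_s: 12.42
tool_pos: [0.6423, -0.0493, 0.0712]
orientation: [[-0.065, 0.998, -0.0], [0.998, 0.065, 0.0], [0.0, -0.0, -1.0]]
force: [0.1, 0.2, -1.5]
finger_gap: 0.08
```

```bash
python3 -m crank '[[[0,0,-3],[0,0,0],0],[[0,0,-6],[0,0,0],0],[[0,0,-8.5],[0,0,0],0],[[0,0,-9.5],[0,0,0],0],[[0,0,-9.5],[0,0,0],0],[[0,0,-9.5],[0,0,0],0]]'
```

```text
time_s: 13.18
tool_pos: [0.6426, -0.0493, 0.0621]
orientation: [[-0.065, 0.998, 0.0], [0.998, 0.065, -0.0], [-0.0, 0.0, -1.0]]
force: [-0.0, -0.0, -1.3]
finger_gap: 0.078
```

```bash
python3 -m crank '[[[0,0,-0.7],[0,0,0],0],[[0,0,-0.7],[0,0,-0.12],0],[[0,0,-0.7],[0,0,-0.26],0],[[0,0,-0.7],[0,0,-0.4],0],[[0,0,-0.7],[0,0,-0.55],0],[[0,0,-0.7],[0,0,-0.7],0],[[0,0,-0.7],[0,0,-0.85],0]]'
```

```text
time_s: 14.05
tool_pos: [0.6426, -0.0492, 0.0613]
orientation: [[0.71, 0.704, 0.0], [0.704, -0.71, 0.0], [0.0, 0.0, -1.0]]
force: [0.0, -0.3, -0.9]
finger_gap: 0.078
```

```bash
python3 -m crank '[[[0,0,0],[0,0,-0.15],0],[[0,0,0],[0,0,-0.3],0],[[0,0,0],[0,0,-0.45],0],[[0,0,0],[0,0,-0.6],0],[[0,0,0],[0,0,-0.72],0],[[0,0,0],[0,0,-0.72],0]]'; python3 - <<'E'
from bench import ctrl
s=ctrl.sense();print(s["ft_torque"],s["joint_pos"])
E
```

```text
time_s: 14.8
tool_pos: [0.6424, -0.049, 0.0613]
orientation: [[0.998, 0.067, -0.0], [0.067, -0.998, -0.0], [-0.0, 0.0, -1.0]]
force: [-1.6, 1.1, -0.1]
finger_gap: 0.075
[ 0.01872404  0.26426587 -0.03465916] [  0.30913174  32.21520445  -2.23005347 103.23455793   1.70514548
  44.59220888 -88.9648221 ]
```

```bash
python3 -m crank '[[[0,0,0],[0,0,0],0.2],[[0,0,0],[0,0,0],0.4],[[0,0,0],[0,0,0],0.4],[[0,0,0],[0,0,0],0.4],[[0,0,10],[0,0,0],0.4],[[0,0,30],[0,0,0],0.4],[[0,0,50],[0,0,0],0.4],[[0,0,50],[0,0,0],0.4]]'; python3 - <<'E'
from h import *
shot(3)
a=crop("top",3,300,150,400,220,4); b=crop("scene",3,230,190,350,290,5)
h=np.zeros((600,800,3),np.uint8); h[:500,:600]=b; cv2.imwrite("pics/c4.png",h[:500,:600])
d=np.load("pics/scene3.npy"); X=xyz("scene",d)
A=np.radians(3.7); R=np.array([[np.cos(A),-np.sin(A)],[np.sin(A),np.cos(A)]])
for lo,hi in((.031,.0365),(.041,.0545),(.053,.062),(.062,.09)):
    m=(np.hypot(X[...,0]-.642,X[...,1]+.049)<.03)&(X[...,2]>lo)&(X[...,2]<hi)&(d>0)
    v=(X[m][:,:2]-(.6424,-.049))@R*1000
    print(lo,m.sum(),v.mean(0).round(1),np.percentile(v,[2,98],axis=0).round(1).tolist(), X[m][:,2].max().round(4))
E
```

```text
time_s: 15.8
tool_pos: [0.6439, -0.0494, 0.1142]
orientation: [[0.998, 0.066, 0.004], [0.066, -0.998, 0.0], [0.004, 0.0, -1.0]]
force: [0.1, 0.1, -0.5]
finger_gap: 0.401
0.031 78 [  1.6 -10.7] [[-17.6, -23.4], [19.2, 4.6]] 0.0354
0.041 79 [ 5.7 -6.4] [[-17.0, -11.2], [20.6, 5.7]] 0.0545
0.053 94 [ 2.9 -3.6] [[-18.6, -10.6], [20.0, 4.9]] 0.0614
0.062 70 [ 2.2 -3.1] [[-5.5, -6.8], [7.1, 2.1]] 0.0884
```

View pics/c4.png

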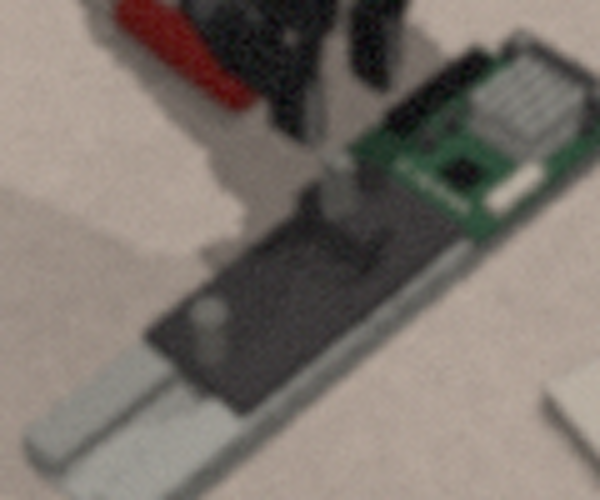

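The picture shows the bolt standing upright in the slot, with the tang at (340,175) and the bar square across the rail at about (335,225). The fingers are clear. Now the half turn for the nut grip.

```bash
python3 -m crank '[[[0,0,0],[0,0,0.18],0.4],[[0,0,0],[0,0,0.36],0.4],[[0,0,0],[0,0,0.54],0.4],[[0,0,0],[0,0,0.72],0.4],[[0,0,0],[0,0,0.9],0.4],[[0,0,0],[0,0,1.08],0.4],[[0,0,0],[0,0,1.26],0.4],[[0,0,0],[0,0,1.44],0.4]]' && python3 -m crank '[[[0,0,0],[0,0,0.18],0.4],[[0,0,0],[0,0,0.36],0.4],[[0,0,0],[0,0,0.54],0.4],[[0,0,0],[0,0,0.72],0.4],[[0,0,0],[0,0,0.9],0.4],[[0,0,0],[0,0,1.08],0.4],[[0,0,0],[0,0,1.26],0.4],[[0,0,0],[0,0,1.44],0.4]]' && python3 -m crank '[[[0,0,0],[0,0,0.18],0.4],[[0,0,0],[0,0,0.26],0.4],[[0,0,0],[0,0,0.26],0.4],[[0,0,0],[0,0,0.26],0.4]]'; python3 -c "
from bench import ctrl
print(ctrl.sense()['joint_pos'])"
```

```text
time_s: 16.9
tool_pos: [0.6421, -0.0493, 0.1107]
orientation: [[0.059, 0.998, -0.001], [0.998, -0.059, 0.0], [0.0, -0.001, -1.0]]
force: [0.9, 0.4, 0.2]
finger_gap: 0.402
time_s: 17.9
tool_pos: [0.6421, -0.0493, 0.1107]
orientation: [[-0.982, 0.189, -0.001], [0.189, 0.982, 0.0], [0.001, -0.0, -1.0]]
force: [0.8, -0.6, 0.1]
finger_gap: 0.399
time_s: 18.4
tool_pos: [0.6423, -0.0493, 0.111]
orientation: [[-0.998, -0.062, -0.0], [-0.062, 0.998, 0.0], [0.0, 0.0, -1.0]]
force: [0.2, -0.2, 0.1]
finger_gap: 0.399
[ 30.104168    35.19741457 -43.36330409  99.78577469  28.31430447
  56.531371    69.44411272]
```

```bash
python3 -m crank '[[[0,0,-20],[0,0,0],0.4],[[0,0,-40],[0,0,0],0.4],[[0,0,-60],[0,0,0],0.4],[[0,0,-74],[0,0,0],0.4],[[0,0,-74],[0,0,0],0.4],[[0,0,-74],[0,0,0],0.25],[[0,0,-74],[0,0,0],0.1],[[0,0,-74],[0,0,0],0]]' && python3 -m crank '[[[0,0,0],[0,0,0],0],[[0,0,0],[0,0,0],0],[[0,0,0],[0,0,0],0]]'
```

```text
time_s: 19.4
tool_pos: [0.6429, -0.0492, 0.0381]
orientation: [[-0.998, -0.064, 0.001], [-0.064, 0.998, -0.0], [-0.001, -0.0, -1.0]]
force: [-1.2, -0.4, 6.0]
finger_gap: 0.165
time_s: 19.77
tool_pos: [0.6429, -0.0492, 0.038]
orientation: [[-0.998, -0.064, 0.001], [-0.064, 0.998, -0.0], [-0.001, -0.0, -1.0]]
force: [-2.5, 1.6, 6.9]
finger_gap: 0.169
```

```bash
python3 -m crank '[[[0,0,0.6],[0,0,-0.17],0],[[0,0,0.6],[0,0,-0.34],0],[[0,0,0.6],[0,0,-0.52],0],[[0,0,0.6],[0,0,-0.7],0],[[0,0,0.6],[0,0,-0.88],0],[[0,0,0.6],[0,0,-1.06],0],[[0,0,0.6],[0,0,-1.24],0],[[0,0,0.6],[0,0,-1.4],0]]';python3 -c "
from bench import ctrl
s=ctrl.sense();print(s['joint_pos'],s['ft_torque'])"
```

```text
time_s: 20.78
tool_pos: [0.6423, -0.0495, 0.0381]
orientation: [[-0.227, 0.974, -0.0], [0.974, 0.227, -0.0], [-0.0, -0.0, -1.0]]
force: [-3.1, 0.4, 2.3]
finger_gap: 0.167
[ 14.75730228  35.61108055 -21.65221679 102.80570018  17.72581128
  44.95631878  -2.74019187] [0.02355111 0.74595761 0.00904194]
```

```bash
python3 -m crank '[[[0,0,0],[0,0,-0.15],0],[[0,0,0],[0,0,-0.3],0],[[0,0,0],[0,0,-0.45],0],[[0,0,0],[0,0,-0.6],0],[[0,0,0],[0,0,-0.75],0],[[0,0,0],[0,0,-0.75],0]]';python3 -c "
from bench import ctrl
s=ctrl.sense();print(s['joint_pos'],s['ft_torque'])"
```

```text
time_s: 21.52
tool_pos: [0.642, -0.0494, 0.0381]
orientation: [[0.492, 0.871, -0.001], [0.871, -0.492, -0.001], [-0.001, -0.0, -1.0]]
force: [-5.3, -0.4, 5.6]
finger_gap: 0.166
[  7.02457457  34.38767646 -11.20148447 103.33595887   9.26301715
  43.21420912 -38.50791181] [-0.14229383  1.28723773 -0.04263581]
```

```bash
python3 -m crank '[[[0,0,0],[0,0,-0.12],0],[[0,0,0],[0,0,-0.24],0],[[0,0,0],[0,0,-0.36],0],[[0,0,0],[0,0,-0.36],0]]';python3 -c "
from bench import ctrl
s=ctrl.sense();print(s['ft_torque'],s['tau'][6])"; python3 -m crank '[[[0,0,0],[0,0,-0.12],0],[[0,0,0],[0,0,-0.24],0],[[0,0,0],[0,0,-0.24],0]]';python3 -c "
from bench import ctrl
s=ctrl.sense();print(s['ft_torque'],s['tau'][6])"
```

```text
time_s: 22.02
tool_pos: [0.6419, -0.0493, 0.0381]
orientation: [[0.766, 0.643, -0.001], [0.643, -0.766, -0.0], [-0.001, -0.001, -1.0]]
force: [-6.4, 0.9, 6.2]
finger_gap: 0.163
[-0.07947357  1.46276692 -0.07555697] -1.4892661571502686
time_s: 22.4
tool_pos: [0.6419, -0.0492, 0.0381]
orientation: [[0.897, 0.442, -0.001], [0.442, -0.897, -0.0], [-0.001, -0.0, -1.0]]
force: [-7.2, 0.3, 7.3]
finger_gap: 0.165
[ 0.03848364  1.5410884  -0.03757665] -1.4957940950989723
```

```bash
python3 -m crank '[[[0,0,0],[0,0,-0.1],0],[[0,0,0],[0,0,-0.18],0],[[0,0,0],[0,0,-0.18],0]]';python3 -c "
from bench import ctrl
s=ctrl.sense();print(s['ft_torque'],s['tau'][6],s['joint_pos'][6])"
```

```text
time_s: 22.78
tool_pos: [0.6418, -0.0492, 0.038]
orientation: [[0.961, 0.275, -0.001], [0.275, -0.961, 0.0], [-0.001, -0.0, -1.0]]
force: [-5.6, -0.2, 7.0]
finger_gap: 0.164
[0.08319316 1.5114541  0.01319618] -1.0238809883594513 -75.40449861354146
```

```bash
python3 -m crank '[[[0,0,0],[0,0,0],0.2],[[0,0,0],[0,0,0],0.4],[[0,0,0],[0,0,0],0.4],[[0,0,15],[0,0,0],0.4],[[0,0,40],[0,0,0],0.4],[[0,0,70],[0,0,0],0.4],[[0,30,110],[0,0,0],0.4],[[-30,70,140],[0,0,0],0.4]]'; python3 -m crank '[[[-50,60,10],[0,0,0],0.4],[[-70,110,10],[0,0,0],0.4],[[-70,150,10],[0,0,0],0.4]]'; python3 - <<'E'
from h import *
shot(4)
b=crop("scene",4,230,190,350,290,5); a=crop("top",4,300,165,410,220,5)
h=np.zeros((600,800,3),np.uint8); h[:325,:600]=b[:325]; h[325:600,:550]=a; cv2.imwrite("pics/c5.png",h)
A=np.radians(3.7); R=np.array([[np.cos(A),-np.sin(A)],[np.sin(A),np.cos(A)]])
for tag in(3,4):
  d=np.load(f"pics/scene{tag}.npy"); X=xyz("scene",d)
  m=(np.hypot(X[...,0]-.642,X[...,1]+.049)<.03)&(X[...,2]>.062)&(X[...,2]<.1)&(d>0)
  v=(X[m][:,:2]-(.6424,-.049))@R*1000; w,V=np.linalg.eigh(np.cov(v.T))
  print(tag,m.sum(),v.mean(0).round(1),np.percentile(v,[2,98],axis=0).round(1).tolist(), np.sort(X[m][:,2])[-8:].round(4), "dir",np.degrees(np.arctan2(V[1,1],V[0,1])))
  q=(X[...,:2]-(.6424,-.049))@R
  j=(abs(q[...,0])<.025)&(X[...,2]>.045)&(X[...,2]<.06)&(abs(q[...,1]+.075)<.02)&(d>0); print("post y",q[j][:,1].mean())
  b=(abs(q[...,0])<.04)&(X[...,2]>.022)&(X[...,2]<.06)&(q[...,1]>.05)&(q[...,1]<.13)&(d>0); print("board z pct",np.percentile(X[b][:,2],[10,50,90]).round(4))
  n=(np.hypot(q[...,0],q[...,1])<.03)&(X[...,2]>.046)&(X[...,2]<.058)&(d>0); v=q[n]; w,V=np.linalg.eigh(np.cov(v.T)); print("bar dir rail",np.degrees(np.arctan2(V[1,1],V[0,1])),n.sum())
E
```

```text
time_s: 23.78
tool_pos: [0.6139, 0.0208, 0.1806]
orientation: [[0.963, 0.271, 0.003], [0.271, -0.963, 0.0], [0.003, 0.001, -1.0]]
force: [0.2, 1.3, 0.2]
finger_gap: 0.402
time_s: 24.15
tool_pos: [0.5411, 0.1728, 0.1898]
orientation: [[0.962, 0.274, 0.002], [0.274, -0.962, 0.001], [0.002, -0.0, -1.0]]
force: [1.1, 0.7, -0.4]
finger_gap: 0.401
3 70 [ 2.2 -3.1] [[-5.5, -6.8], [7.1, 2.1]] [0.0871 0.0872 0.0875 0.0877 0.0877 0.0878 0.0881 0.0884] dir -161.51889699002464
post y -0.07583958123723854
board z pct [0.0235 0.0287 0.0442]
bar dir rail -173.83733981911524 123
4 69 [ 1.6 -3.4] [[-5.1, -6.8], [7.2, 1.3]] [0.0891 0.0891 0.0892 0.0892 0.0894 0.0896 0.0906 0.091 ] dir -177.8581268925617
post y -0.07630766002104171
board z pct [0.0235 0.0287 0.0445]
bar dir rail -163.15578498913143 128
```

View pics/c5.png

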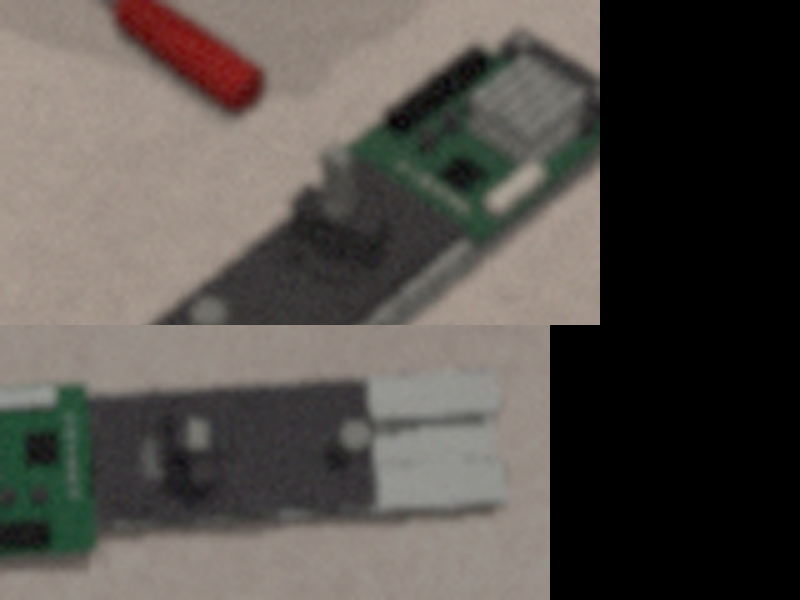

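```bash
python3 -c "
from bench import ctrl
print(ctrl.job_done())"
```

```text
the job is handed in; nothing more can be done
None
```

I did every step of the task and handed it in at about 24 s of the 72 s allowed; the hand-in gave no verdict.

**What I did:**
- **Jaw and board:** I slid the jaw about 48 mm by its post until the force rose to 11 N with no more movement.
- **Bolt:** I took it from the rack by its tang and lowered it through the slot without contact. I then turned it 90° clockwise and let go.
- **Nut:** I took hold of the bar again after a half turn and turned it 2.93 rad clockwise. I put the nut's own angle at about 2.8 rad, because the head first turns a little further to its stop.

**Last checks:**
- The board lies flat and sits against the jaw and stop.
- The bolt stands upright and has risen about 2 mm, as expected once the head is under the lips.
- The bar has turned as expected, and the gripper is clear of everything.
- I never moved close to the bystanders, but I did not measure them again.

**Less certain:**
- **Clamping force:** I could not read it directly. The wrist's moment about the vertical showed no clear rise. The last joint's torque levelled off at about 1.5 N m, then dropped to 1.0 on the final turn. That the nut is firm rests on its angle and the bolt's rise.
- **Head angle:** the camera's tang direction is noisy. It changed by 16° during tightening, where about 7° was expected.
- **Jaw position:** the post read 0.5 mm further back after tightening, which is probably noise.

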